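# Stack the power board and the control board on a drive unit's standoffs

### The job

Build up the drive unit in the metal chassis: lower the power board (the one with the finned heat sink) over all four stepped standoffs until it lies flat on their lower shoulders, then stack the control board (the one with the smooth shield can) on the same standoffs so that it lies flat on their upper shoulders. The notched corner of each board belongs over the corner with the black inlet block. Set the boards down gently instead of dropping or forcing them, and do not shove the chassis or the things lying around.

Things in the scene. Friction and masses are not known exactly. Their poses are not given: they have to be found in the camera images.
- chassis: open metal tray, 136 (x) x 96 (y) mm, loose, 0.95 kg, on the big green mat. Origin: centre of its underside, z up; floor at z = 7 mm. Upright flanges at both short ends (x = -68, +68), tops at z = 30. Four stepped standoffs at (x, y) = (48, 30), (48, -30), (-48, -30), (-48, 4) mm. Black inlet block, 20 x 21 mm, centre (-51.5, 33.5), top z = 44, fills the corner without standoff
- chassis_keypost (a point): axis of the odd standoff, the one set in from its corner beside the inlet block, at the lower shoulder: (-48, 4, 23) mm in the chassis frame. Each standoff: 19 mm wide brass foot up to z = 23 mm (lower shoulder), 11 mm round spacer up to z = 57 (upper shoulder), 6 mm pointed stud up to z = 73; z above the chassis origin
- power_board: green board, 120 (x) x 84 (y) x 3.2 mm, about 0.26 kg; finned aluminium heat sink in its middle, 60 (x) x 40 (y) mm, rising 24 mm above the board: grip across its flat-sided 40 mm width. Other parts are over 35 mm from the middle along x, 18 mm high at most. Origin: centre of the outline, underside, z up. Seated: 23 mm above the chassis origin, axes agreeing
- power_keyhole (a point): odd hole of the power board, beside the 24 x 24 mm notch that is cut from its -x, +y corner; at (-48, 4, 0) mm in the board frame (underside); goes over the odd standoff. The other holes are at (48, 30), (48, -30), (-48, -30). All four are 13.6 mm: they pass the 11 mm spacers and rest on the brass feet
- control_board: green board with the outline, thickness, axes, notch and hole places of the power board, about 0.2 kg; smooth steel shield can in its middle, 60 (x) x 40 (y) mm, rising 22 mm above the board: grip across the 40 mm. Other parts over 35 mm from the middle along x, 14 mm high at most. Origin: centre of the outline, underside. Seated: 57 mm above the chassis origin
- control_keyhole (a point): odd hole of the control board beside its notch, at (-48, 4, 0) mm in the board frame; goes over the odd standoff. Its four holes are 8.4 mm: they pass the 6 mm studs and rest on the 11 mm spacers. At the start one board lies flat to the right of the chassis, the other on the small grey mat at the left end of the bench, either way round
- nut_tin: round tin with lid, 59 mm across, 24 mm high, origin at the centre of its underside; in front on the big mat, to be left alone
- screwdriver: dark and yellow screwdriver, 173 mm long, lying at the right of the big mat; to be left alone
- pliers: long nose pliers, 147 mm, lying behind the chassis; to be left alone
- meter: dark hand multimeter, 150 x 72 x 42 mm, lying behind the small mat at the left; to be left alone
- pen: marker pen, 135 mm long, lying at the front of the small mat at the left; to be left alone
- case_lid_top (a point): fixed obstacle: middle of the upper edge of the raised lid of the black sorting case, 166 mm above the bench; the case, 39 mm high, stands between the big mat and the blue vice (107 mm high) and extends some 0.2 m from here toward the robot. Carry boards over it, 0.28 m high and about 0.45 m from the base axis
- duct_mouth (a point): fixed obstacle: nearest end of the white fume hose, behind the sorting case and left of the solder stand (131 mm high); the hose and, above it, the lamp shade (from 0.26 m up) fill the space from here away from the robot, so pass in front of this point

How it is judged:
On the way, in this order (a step that is already met when the one before it is completed fails the run):
1. the power board lies flat on the lower shoulders, over all four standoffs (horizontal distance between power_board and chassis below 0.003 m and horizontal distance between power_keyhole and chassis_keypost below 0.004 m and z of power_board in the frame of chassis between 0.021 and 0.0248 m and angle between the z axis of power_board and the z axis of chassis, either way round below 0.03 rad), for 0.2 s.
2. the control board lies flat on the upper shoulders, over all four studs (horizontal distance between control_board and chassis below 0.003 m and horizontal distance between control_keyhole and chassis_keypost below 0.004 m and z of control_board in the frame of chassis between 0.055 and 0.0588 m and angle between the z axis of control_board and the z axis of chassis, either way round below 0.03 rad), for 0.2 s.
At the end, for the whole second after the job is handed in: Both boards released, at rest and flat (0.03 rad) in the upright chassis, notches over the inlet block: power board on the lower shoulders (23 mm above the chassis origin), control board on the upper (57 mm); within 2 mm in height, 3 mm sideways, 4 mm at the odd hole (all of step 1 and all of step 2 and angle between chassis's own z axis and vertical below 0.03 rad and linear speed of each of control_board, power_board, chassis below 0.02 m/s); the robot touches nothing.
It fails at once if a board is dropped down the standoffs (faster than 0.45 m/s among them) ((horizontal distance between power_board and chassis below 0.03 m and z of power_board in the frame of chassis below 0.073 m and linear speed of power_board above 0.45 m/s) or (horizontal distance between control_board and chassis below 0.03 m and z of control_board in the frame of chassis below 0.073 m and linear speed of control_board above 0.45 m/s)).
It fails at once if a board is forced against the chassis with more than 60 N (contact force between any of power_board, control_board and chassis above 60 N).
It fails at once if the chassis is shoved more than 30 mm or tipped (distance of chassis from where it was at the start of the episode above 0.03 m or angle between chassis's own z axis and vertical above 0.2 rad).
It fails at once if a bystander is moved more than 30 mm (distance of any of nut_tin, screwdriver, pliers, meter, pen from where it was at the start of the episode above 0.03 m).
It also fails if it takes over 72 s, if anything falls off the work surface, if the arm or the gripper's body presses on something with over 40 N, if the wrist force passes 120 N, or if a joint passes its speed limit or range.

### The arm

A 6-joint arm with a two-finger parallel gripper is mounted at the origin on a cart in front of the work surface, level with it; the furniture and walls round the work are solid. World frame = base frame: x ahead of the robot, y to its left, z up, the work surface at z = 0. Lengths are in m, angles in rad, forces in N, time in s.
With the tool pointing down it reaches from about 0.3 to 0.875 m from the base axis. Payload 6.4 kg.
Tool frame: the origin (TCP) lies midway between the tips of the shut fingers; the grasp point (between the pads) lies 19 mm behind it; z points along the fingers, y is the line along which they close (so a half turn about z gives the same grasp; the last joint's range is limited). The gripper opens to 85 mm and grips with 20 to 120 N. Pads are 22 mm wide; open, the fingers measure 114 mm over their backs; the gripper's body (76 mm by 85 mm) begins 54 mm behind the grasp point. The pads swing forward as they close: fully open they stand 13 mm farther back than shut.
Start: joints at [1.136, 0.181, 1.607, -0, 1.354, -0.206], TCP at [0.13, 0.56, 0.231] pointing down, gripper open.
Joint ranges: [-2.99, 2.99], [-0.89, 2.07], [0.3, 2.58], [-1.14, 4.28], [0, 2.63], [-3.12, 3.12]. Speed limits (rad/s): [2.57, 2.57, 3.01, 3.14, 3.14, 3.14].

### API

Orientations are given as a unit quaternion [w, x, y, z].
In Python, from bench import ctrl gives the robot as it stands. The module is installed in compiled form; this text tells all that it offers.
- The arm moves only by the tool move_arm, never from a script. Its argument "plan" is one flat list of numbers, 6 for each row, row after row: the shift along the world's x, y, z in units of 50 mm (1.0 is 50 mm), then the turn, a rotation vector about the world's x, y, z in rad. A call has 1 to 10 rows; each row is the pose to reach, as a shift and turn from the pose commanded when the call began; what a row does not reach only later rows make up. A row lasts 1/8 s, in which the tool goes at most 62.5 mm and 10.7 degrees, less where a joint would pass 70% of its speed; a pose out of reach is approached as far as the arm can. A call with a gripper value outside its range is refused whole. "grip" is the finger opening in mm, from 0 to 85.4, set as the call begins (left out, the last holds). The fingers move at their own pace and stop on an object; the grip force is fixed at half the most. Time passes only in rows, so rows that repeat a pose let the fingers close. It gives the time, the measured TCP pose, the force, the opening and the grip force at its end, in the units of the state.
- ctrl.get_obs(): the state, without advancing time (a new reading comes with each control period).
- ctrl.camera(name): name is "scene" or "top" or "wrist"; returns a dict with "pixels" (480x640x3 uint8, red, green, blue), "fx", "fy", "cx", "cy" (pixels), "origin" and "attitude" of the camera in the world. Camera axes: x right, y down, z forward; pixel columns grow to the right and rows downward; lengths in m; the calibration is good to about 2 mm. A picture is of the moment at which its call begins. There is no depth.
- ctrl.hand_in(): hands the job in; it is judged then, once.
The state is a dict: "time_s": time; "q": joint angles; "dq": joint speeds; "joint_efforts": joint torques, N m; "eef_pos": TCP position; "eef_rot": TCP orientation; "wrist_force": force on the tool from outside, world axes, zero at the start; "torque": the same for the moment, N m; "opening": opening from 0.0 (shut) to 1.0 (fully open); "grasp_force": force on a finger pad.
Only numpy, scipy, OpenCV 4.12 (cv2) and the standard library are available. Lean on these libraries where they do the work, as an engineer would, in place of code of your own. Each camera call takes 0.05 s, during which the arm holds its last target. There are 200 camera calls.

## Working session

There is one attempt and no reset: what is moved stays moved. The work goes in short steps, Python scripts to look and compute and a tool call to move; the robot and the scene stay as the last step left them, time stands still between calls to the robot, and variables do not carry over. Pictures are saved under pics/ and viewed, at most 10 in all, crops included, and the job is handed in when it is done.

Besides the shell and the picture viewer there is one more tool, called after ">>>" by a JSON object that holds its "api" and its "payload", one argument or row to a line. move_arm: Moves the arm, as the interface text tells. Its arguments: {"type":"object","properties":{"plan":{"type":"array"},"grip":{"type":"number"}},"required":["plan"]}

```bash
mkdir -p pics
cat > h.py <<'E'
import numpy as np, cv2, pickle
from bench import ctrl
def snap(n,f):
    c=ctrl.camera(n); pickle.dump(c,open(f'pics/{f}.pkl','wb')); cv2.imwrite(f'pics/{f}.png',np.ascontiguousarray(c['pixels'][:,:,::-1])); return c
def load(f): return pickle.load(open(f'pics/{f}.pkl','rb'))
def R(c):
    a=np.array(c['attitude'],float)
    if a.shape==(3,3): return a
    w,x,y,z=a
    from scipy.spatial.transform import Rotation as Ro
    return Ro.from_quat([x,y,z,w]).as_matrix()
def ray(c,u,v,z):
    d=R(c)@np.array([(u-c['cx'])/c['fx'],(v-c['cy'])/c['fy'],1]); o=np.array(c['origin'])
    return o+d*(z-o[2])/d[2]
def proj(c,P):
    p=(np.atleast_2d(P)-np.array(c['origin']))@R(c)
    return np.c_[c['fx']*p[:,0]/p[:,2]+c['cx'],c['fy']*p[:,1]/p[:,2]+c['cy']]
E
python3 - <<'E'
from h import *
for n in ['top','scene','wrist']:
    c=snap(n,n+'0'); print(n,c['origin'],c['attitude'],c['fx'])
o=ctrl.get_obs(); print(o['time_s'],o['eef_pos'],o['eef_rot'],o['opening'])
E
```

```text
top [ 0.38062197 -0.04438029  1.76858953] [-0.02710671  0.70766755 -0.70536972  0.03042093] 574.5710061165357
scene [-0.22995169 -1.08080819  0.96713927] [-0.44655089  0.84125087 -0.26347083  0.15320706] 597.8946717341014
wrist [0.05374321 0.57781659 0.37296499] [0.12296202 0.77356695 0.6141932  0.09613128] 331.64216616577477
0.15 [0.13020423 0.55963169 0.2305883 ] [-2.27020251e-04  1.14164939e-01  9.93461574e-01 -6.44334603e-04] 0.9998561537374793
```

View pics/top0.png

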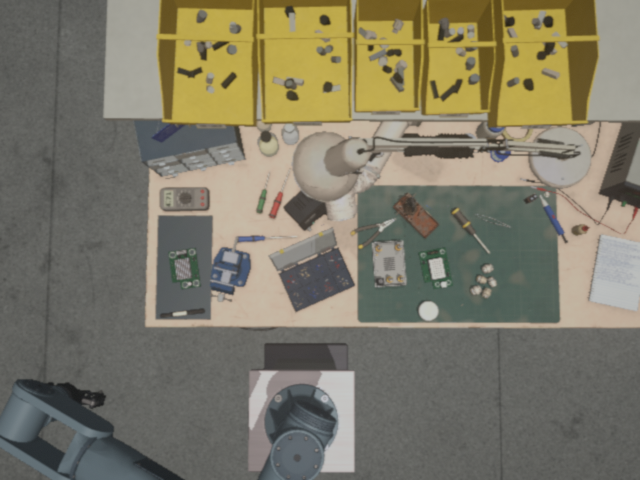

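View pics/wrist0.png

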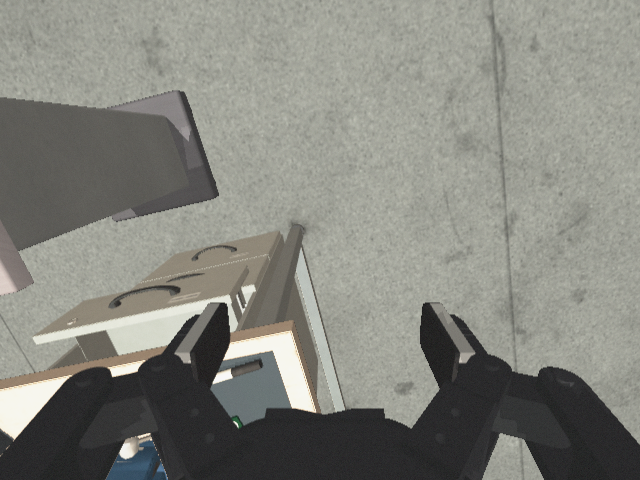

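Run:
```python
from h import *
c=load('top0'); im=np.ascontiguousarray(c['pixels'][:,:,::-1])
a=cv2.resize(im[215:325,150:220],None,fx=5,fy=5,interpolation=cv2.INTER_CUBIC)
b=cv2.resize(im[225:325,365:455],None,fx=5,fy=5,interpolation=cv2.INTER_CUBIC)
o=np.zeros((550,800,3),np.uint8);o[:550,:350]=a;o[:500,350:]=b
cv2.imwrite('pics/crop0.png',o)
for n,u,v in [('L',183,268),('ch',390,264),('R',437,267),('lid',305,250),('duct',343,215),('vice',231,270),('tin',428,311),('pen',182,314),('meter',184,198)]: print(n,ray(c,u,v,0.02).round(3))
```

```text
L [0.456 0.36  0.02 ]
ch [ 0.471 -0.27   0.02 ]
R [ 0.462 -0.413  0.02 ]
lid [ 0.513 -0.01   0.02 ]
duct [ 0.621 -0.126  0.02 ]
vice [0.451 0.214 0.02 ]
tin [ 0.329 -0.384  0.02 ]
pen [0.317 0.36  0.02 ]
meter [0.671 0.362 0.02 ]
```

View pics/crop0.png

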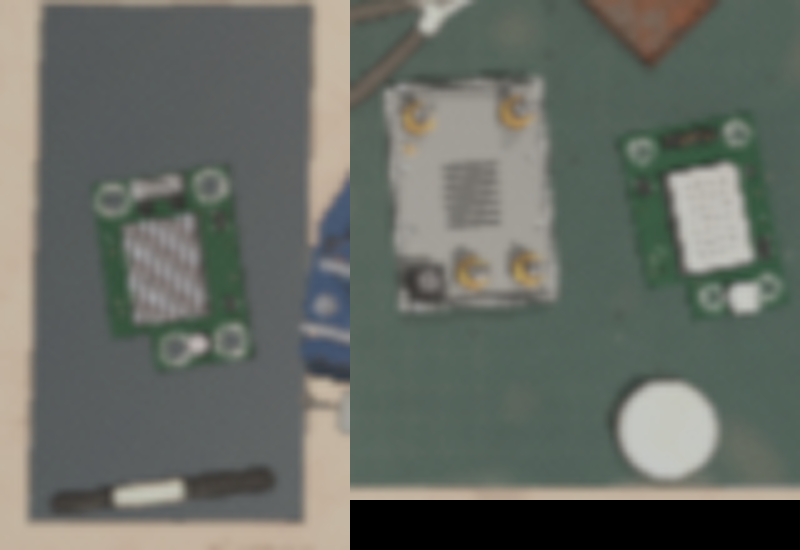

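Run:
```python
from h import *
from scipy.spatial.transform import Rotation as Ro
c=load('wrist0');o=ctrl.get_obs();w,x,y,z=o['eef_rot'];T=Ro.from_quat([x,y,z,w]).as_matrix()
print((T.T@(c['origin']-o['eef_pos'])).round(4),(T.T@R(c)).round(3), c['cx'],c['cy'])
t=load('top0')
def f(p0,crop,z): 
    ox,oy=crop; return ray(t,ox+p0[0]/5-.4,oy+p0[1]/5-.4,z)[:2]
for nm,pts,cr,z in [('L',[(112,199),(209,186),(231,341),(174,349)],(150,215),.004),('R',[(641-350,151),(737-350,133),(768-350,287),(711-350,296)],(365,225),.004),('C',[(420-350,112),(518-350,107),(527-350,266),(472-350,270)],(365,225),.06)]:
    P=np.array([f(p,cr,z) for p in pts]); M=np.array([(48,30),(48,-30),(-48,-30),(-48,4)])/1000
    a=M-M.mean(0);b=P-P.mean(0);th=np.arctan2((a[:,0]*b[:,1]-a[:,1]*b[:,0]).sum(),(a*b).sum())
    r=np.array([[np.cos(th),-np.sin(th)],[np.sin(th),np.cos(th)]]);tr=P.mean(0)-r@M.mean(0)
    print(nm,tr.round(4),np.degrees(th).round(2),np.abs(P-(M@r.T+tr)).max().round(4))
```

```text
[ 0.0786  0.0002 -0.1424] [[-0.    -0.951 -0.309]
 [ 1.     0.    -0.001]
 [ 0.001 -0.309  0.951]] 324.4630973200744 240.81208786877175
L [0.4552 0.3614] 8.66 0.0008
R [ 0.4587 -0.4113] 10.29 0.0009
C [ 0.4733 -0.2624] 2.91 0.0009
```

>>> {"api": "move_arm", "payload": {
  "plan": [8,-4,1.4,0,0,0.37,8,-4,1.4,0,0,0.37,8,-4,1.4,0,0,0.37,8,-4,1.4,0,0,0.37,8,-4,1.4,0,0,0.37,8,-4,1.4,0,0,0.37,8,-4,1.4,0,0,0.37,8,-4,1.4,0,0,0.37,8,-4,1.4,0,0,0.37,8,-4,1.4,0,0,0.37],
  "grip": 85
}}

```text
time_s: 1.4
eef_pos: [0.5295, 0.3603, 0.3006]
eef_rot: [-0.001, -0.071, 0.997, -0.0]
wrist_force: [-0.5, 1.0, -0.5]
opening: 0.995
grasp_force: 0.0
```

Run:
```python
from h import *
snap('wrist','w1')
```

```text
(no output)
```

View pics/w1.png

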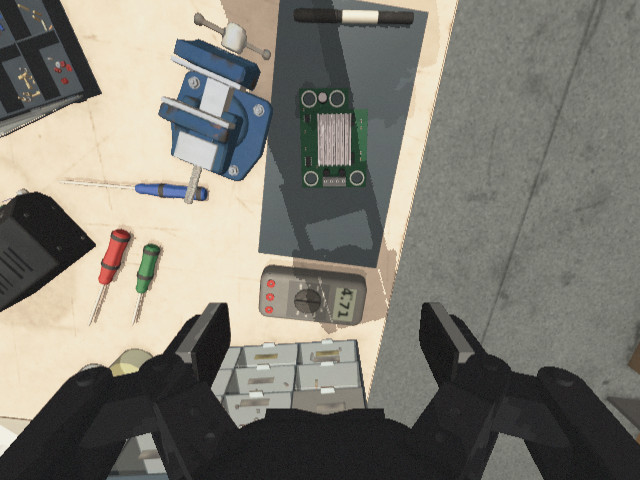

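```bash
cat >> h.py <<'E'
M=np.array([(48,30),(48,-30),(-48,-30),(-48,4)])/1000
def fit(P,M=M):
    a=M-M.mean(0);b=P-P.mean(0);th=np.arctan2((a[:,0]*b[:,1]-a[:,1]*b[:,0]).sum(),(a*b).sum())
    r=np.array([[np.cos(th),-np.sin(th)],[np.sin(th),np.cos(th)]]);tr=P.mean(0)-r@M.mean(0)
    return tr.round(4),np.degrees(th).round(2),(P-(M@r.T+tr)).round(4).tolist()
E
python3 - <<'E'
from h import *
c=load('w1'); im=c['pixels'].astype(int)
P=[]
for u,v in [(357,178),(311,179),(308,98),(337,98)]:
    for _ in range(3):
        u0,v0=int(round(u)),int(round(v)); s=im[v0-9:v0+10,u0-9:u0+10]; m=(s[...,0]>150)&(np.hypot(*np.mgrid[-9:10,-9:10])<10)
        yy,xx=np.nonzero(m); u,v=u0-9+xx.mean(),v0-9+yy.mean()
    print(round(u,1),round(v,1),m.sum()); P.append(ray(c,u,v,.005)[:2])
print(fit(np.array(P)))
b=im[80:200,290:380].astype(np.uint8)
cv2.imwrite('pics/w1c.png',cv2.resize(b[:,:,::-1],None,fx=5,fy=5,interpolation=cv2.INTER_CUBIC))
E
```

```text
356.9 177.2 36
310.3 178.0 37
321.8 96.9 43
336.3 95.9 7
(array([0.4557, 0.3649]), np.float64(5.08), [[-0.0014, -0.0005], [0.0029, -0.0009], [-0.0004, 0.009], [-0.0011, -0.0076]])
```

View pics/w1c.png

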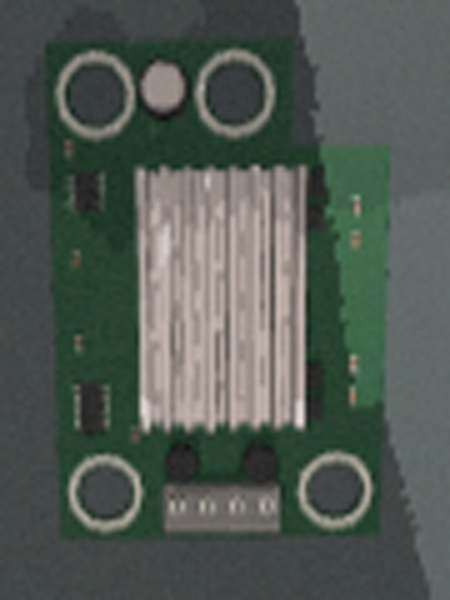

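Run:
```python
from h import *
c=load('w1')
q=np.array([(335,489),(106,492),(96,95),(235,94)])/5-.4+[290,80]
print(fit(np.array([ray(c,u,v,.0035)[:2] for u,v in q])))
# heat sink top: left edge 140-ish/right 307 at top z .0272
for p in [(137,170),(305,170),(140,430),(307,430)]: print(ray(c,290+p[0]/5-.4,80+p[1]/5-.4,.0272)[:2].round(4))
o=ctrl.get_obs(); print(o['eef_pos'],o['eef_rot'],o['q'], 2*np.degrees(np.arctan2(-o['eef_rot'][1],o['eef_rot'][2])))
```

```text
(array([0.457 , 0.3613]), np.float64(8.83), [[0.0, 0.0001], [0.0001, -0.0], [-0.0002, -0.0001], [0.0, -0.0]])
[0.4308 0.3372]
[0.4253 0.3762]
[0.4899 0.3459]
[0.4841 0.3865]
[0.52922862 0.36064249 0.30082182] [-5.80807677e-04 -7.10896161e-02  9.97469763e-01 -2.92948273e-05] [ 4.13004430e-01  2.79941171e-01  1.34814654e+00  3.34742953e-04
  1.51461899e+00 -1.30011016e+00] 8.153148486452382
```

>>> {"api": "move_arm", "payload": {
  "plan": [-1.45,0.02,-1.2,0,0,0.012,-1.45,0.02,-2.4,0,0,0.012,-1.45,0.02,-3.6,0,0,0.012,-1.45,0.02,-4.6,0,0,0.012,-1.45,0.02,-4.6,0,0,0.012,-1.45,0.02,-4.6,0,0,0.012,-1.45,0.02,-4.6,0,0,0.012]
}}

```text
time_s: 2.33
eef_pos: [0.4601, 0.3624, 0.0748]
eef_rot: [0.003, -0.077, 0.997, 0.001]
wrist_force: [0.5, 0.1, -0.3]
opening: 0.996
grasp_force: 0.0
```

>>> {"api": "move_arm", "payload": {
  "plan": [0,0,0,0,0,0,0,0,-0.3,0,0,0,0,0,-0.6,0,0,0,0,0,-0.9,0,0,0,0,0,-1.15,0,0,0,0,0,-1.3,0,0,0,0,0,-1.3,0,0,0,0,0,-1.3,0,0,0]
}}

```text
time_s: 3.32
eef_pos: [0.4583, 0.3613, 0.0067]
eef_rot: [0.0, -0.077, 0.997, 0.0]
wrist_force: [0.2, 0.5, 0.1]
opening: 0.995
grasp_force: 0.0
```

>>> {"api": "move_arm", "payload": {
  "plan": [0,0,0,0,0,0,0,0,0,0,0,0,0,0,0,0,0,0,0,0,0,0,0,0,0,0,0,0,0,0,0,0,0,0,0,0],
  "grip": 30
}}

```text
time_s: 4.08
eef_pos: [0.4584, 0.3614, 0.0069]
eef_rot: [0.001, -0.077, 0.997, 0.0]
wrist_force: [-0.4, 0.2, 5.4]
opening: 0.45
grasp_force: 63.5
```

>>> {"api": "move_arm", "payload": {
  "plan": [0,0,0.1,0,0,0,0,0,0.4,0,0,0,0,0,1.0,0,0,0,0,0,1.8,0,0,0,0,0,2.7,0,0,0,0,0,3.6,0,0,0,0,0,4.5,0,0,0,0,0,5.4,0,0,0,0,0,5.9,0,0,0,0,0,6.1,0,0,0]
}}

```text
time_s: 5.32
eef_pos: [0.4582, 0.3612, 0.3137]
eef_rot: [0.001, -0.077, 0.997, 0.001]
wrist_force: [0.2, 0.5, -4.2]
opening: 0.45
grasp_force: 62.7
```

Run:
```python
from h import *
o=ctrl.get_obs(); print({k:np.round(o[k],4) for k in ['eef_pos','eef_rot','q','opening','grasp_force','wrist_force','torque']})
```

```text
{'eef_pos': array([0.4582, 0.3612, 0.3137]), 'eef_rot': array([ 1.400e-03, -7.650e-02,  9.971e-01,  5.000e-04]), 'q': array([ 4.6430e-01,  1.4110e-01,  1.4867e+00, -1.0000e-04,  1.5107e+00,
       -1.2597e+00]), 'opening': np.float64(0.4501), 'grasp_force': np.float64(62.6771), 'wrist_force': array([ 0.1637,  0.4742, -4.2279]), 'torque': array([ 0.0069, -0.0278,  0.0239])}
```

>>> {"api": "move_arm", "payload": {
  "plan": [0,-0.6,0,0,0,0,0,-1.7,0,0,0,-0.02,0,-2.9,0,0,0,-0.03,0,-4.1,0,0,0,-0.04,0,-5.3,0,0,0,-0.05,0,-6.5,0,0,0,-0.06,0,-7.7,0,0,0,-0.08,0,-8.9,0,0,0,-0.09,0,-10.1,0,0,0,-0.1,0,-11.2,0,0,0,-0.1033]
}}

```text
time_s: 6.58
eef_pos: [0.4569, -0.2007, 0.3102]
eef_rot: [-0.001, -0.024, 1.0, 0.001]
wrist_force: [-0.1, 0.3, -2.6]
opening: 0.453
grasp_force: 62.6
```

>>> {"api": "move_arm", "payload": {
  "plan": [0.4,-0.8,0,0,0,0,1.0,-1.23,0,0,0,0,1.6,-1.23,0,0,0,0,2.05,-1.23,0,0,0,0,2.05,-1.23,0,0,0,0,2.05,-1.23,0,0,0,0,2.05,-1.23,0,0,0,0,2.05,-1.23,0,0,0,0]
}}

```text
time_s: 7.58
eef_pos: [0.5599, -0.2605, 0.3115]
eef_rot: [0.0, -0.025, 1.0, -0.0]
wrist_force: [0.3, 0.9, -3.8]
opening: 0.456
grasp_force: 62.5
```

Run:
```python
from h import *
o=ctrl.get_obs(); print({k:np.round(o[k],4) for k in ['eef_pos','eef_rot','q','opening']})
snap('wrist','w2')
```

```text
{'eef_pos': array([ 0.5599, -0.2605,  0.3115]), 'eef_rot': array([ 1.000e-04, -2.480e-02,  9.997e-01, -1.000e-04]), 'q': array([-6.2730e-01,  2.2190e-01,  1.3976e+00, -1.0000e-04,  1.5219e+00,
       -2.2477e+00]), 'opening': np.float64(0.4558)}
```

View pics/w2.png

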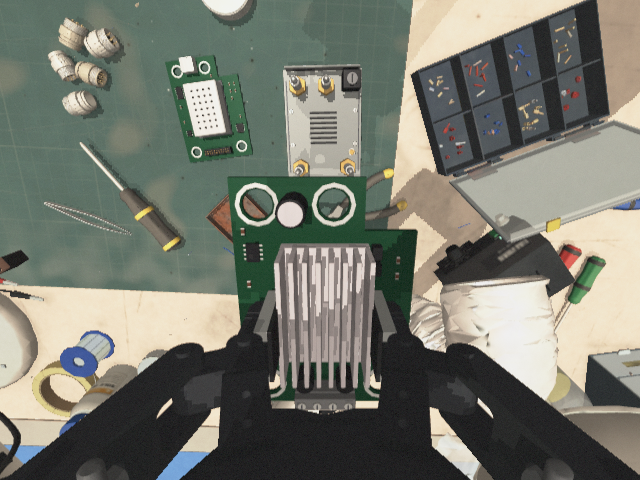

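Run:
```python
from h import *
im=load('w2')['pixels'][:,:,::-1]
def z(x,y,w,h,s): return cv2.resize(np.ascontiguousarray(im[y:y+h,x:x+w]),None,fx=s,fy=s,interpolation=cv2.INTER_CUBIC)
o=np.zeros((600,800,3),np.uint8)
o[:480,:400]=z(275,60,100,120,4); o[:480,400:]=z(160,50,100,120,4); o[480:600,:280]=z(230,177,140,60,2)
cv2.imwrite('pics/w2c.png',o)
```

```text
(no output)
```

View pics/w2c.png

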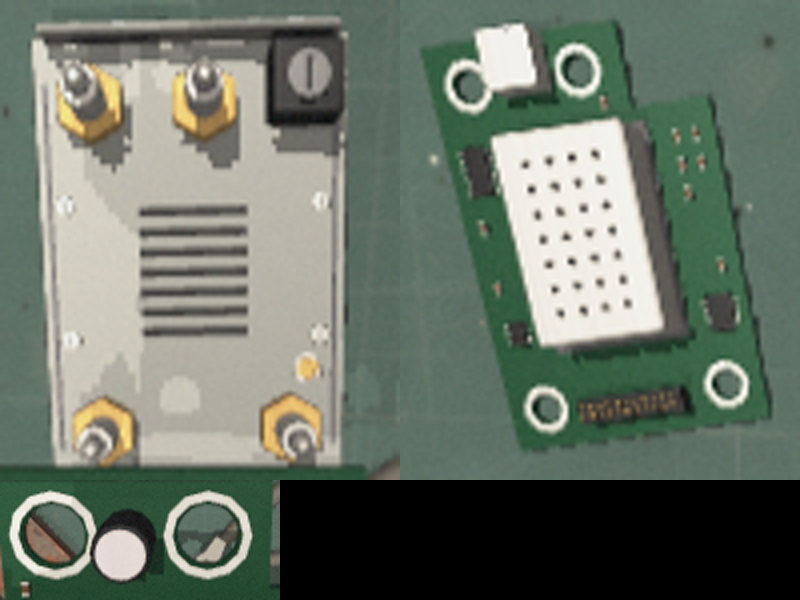

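```bash
cat > f2.py <<'E'
from h import *
c=load('w2')
def P(pts,ox,oy,z,s=4): return np.array([ray(c,ox+u/s-.5+.5/s,oy+v/s-.5+.5/s,z)[:2] for u,v in pts])
for t in (0,.002,.004):
    print(t)
    print(' tips',fit(P([(303,454),(92,454),(74,69),(206,69)],275,60,.073+t)))
    print(' feet',fit(P([(291,430),(103,430),(90,105),(206,103)],275,60,.023+t)))
    print(' ctrl',fit(P([(727,384),(546,408),(468,85),(577,68)],60,50,.0032+t)))
    print(' held',fit(P([(53,534),(208,534)],230,57,.3115-.007+.0032+.001,2),M[2:]))
E
python3 f2.py
```

```text
0
 tips (array([ 0.475 , -0.2664]), np.float64(3.53), [[0.0018, 0.0003], [0.0011, 0.0005], [-0.0017, -0.0006], [-0.0013, -0.0003]])
 feet (array([ 0.4751, -0.2665]), np.float64(3.64), [[-0.0001, 0.0], [-0.0009, 0.0001], [0.0005, -0.0002], [0.0005, 0.0002]])
 ctrl (array([ 0.4599, -0.411 ]), np.float64(10.26), [[0.0004, 0.0004], [0.0003, -0.0002], [-0.0002, -0.0002], [-0.0005, -0.0]])
 held (array([ 0.6202, -0.2594]), np.float64(2.85), [[0.0001, -0.0024], [-0.0001, 0.0024]])
0.002
 tips (array([ 0.4751, -0.2664]), np.float64(3.53), [[0.0016, 0.0001], [0.0008, 0.0006], [-0.0014, -0.0005], [-0.001, -0.0003]])
 feet (array([ 0.4752, -0.2664]), np.float64(3.64), [[-0.0003, -0.0002], [-0.0012, 0.0002], [0.0008, -0.0001], [0.0007, 0.0001]])
 ctrl (array([ 0.46  , -0.4103]), np.float64(10.26), [[0.0003, 0.0002], [0.0001, -0.0001], [-0.0, -0.0001], [-0.0003, -0.0]])
 held (array([ 0.6202, -0.2594]), np.float64(2.85), [[0.0001, -0.0024], [-0.0001, 0.0024]])
0.004
 tips (array([ 0.4751, -0.2664]), np.float64(3.53), [[0.0013, -0.0001], [0.0006, 0.0008], [-0.0012, -0.0003], [-0.0007, -0.0003]])
 feet (array([ 0.4752, -0.2664]), np.float64(3.64), [[-0.0005, -0.0004], [-0.0014, 0.0002], [0.001, 0.0], [0.0009, 0.0001]])
 ctrl (array([ 0.4601, -0.4096]), np.float64(10.26), [[0.0001, 0.0], [-0.0002, -0.0], [0.0002, 0.0], [-0.0001, -0.0]])
 held (array([ 0.6202, -0.2594]), np.float64(2.85), [[0.0001, -0.0024], [-0.0001, 0.0024]])
```

```bash
sed -i 's/230,57,/230,-63,/' f2.py; python3 f2.py | grep held | head -1
python3 - <<'E'
from h import *
o=ctrl.get_obs();print(o['eef_pos'],np.degrees(2*np.arctan2(-o['eef_rot'][1],o['eef_rot'][2])))
E
```

```text
held (array([ 0.5592, -0.2607]), np.float64(2.83), [[0.0, -0.0002], [-0.0, 0.0002]])
[ 0.56005974 -0.26053586  0.31158712] 2.8422519586270707
```

>>> {"api": "move_arm", "payload": {
  "plan": [-0.8,-0.06,0,0,0,0.0128,-1.67,-0.12,-0.8,0,0,0.0128,-1.67,-0.12,-1.7,0,0,0.0128,-1.67,-0.12,-2.6,0,0,0.0128,-1.67,-0.12,-3.4,0,0,0.0128,-1.67,-0.12,-4.0,0,0,0.0128,-1.67,-0.12,-4.4,0,0,0.0128,-1.67,-0.12,-4.4,0,0,0.0128,-1.67,-0.12,-4.4,0,0,0.0128]
}}

```text
time_s: 8.75
eef_pos: [0.4775, -0.2671, 0.0925]
eef_rot: [0.001, -0.031, 1.0, -0.001]
wrist_force: [0.8, -0.7, -2.3]
opening: 0.454
grasp_force: 62.4
```

Run:
```python
from h import *
c=snap('wrist','w3')
o=ctrl.get_obs(); print(o['eef_pos'],o['eef_rot'],np.degrees(2*np.arctan2(-o['eef_rot'][1],o['eef_rot'][2])))
im=c['pixels'][:,:,::-1]
cv2.imwrite('pics/w3c.png',cv2.resize(np.ascontiguousarray(im[160:300,215:435]),None,fx=3.6,fy=3.6,interpolation=cv2.INTER_CUBIC))
```

```text
[ 0.47768865 -0.26722382  0.09276782] [ 8.95816654e-04 -3.13398310e-02  9.99508003e-01 -8.74416138e-04] 3.5918710583035987
```

View pics/w3c.png

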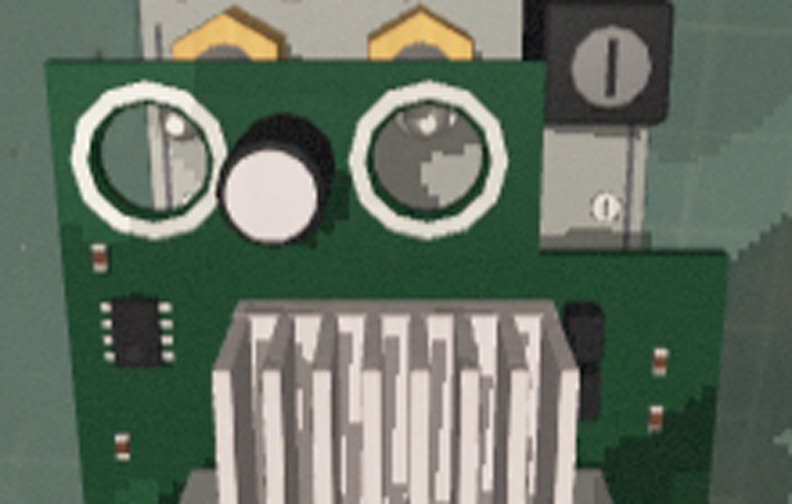

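Run:
```python
from h import *
c=load('w3'); o=ctrl.get_obs()
f=lambda u,v,z: ray(c,215+u/3.6-.36,160+v/3.6-.36,z)[:2]
for zb in (.088,.090):
  h=[f(149,160,zb),f(428,160,zb)]; print('hole',zb,np.array(h).round(4).tolist(),np.linalg.norm(h[0]-h[1]))
for zt in (.073,.075,.077):
  h=[f(175,124,zt),f(428,124,zt)]; print('tip',zt,np.array(h).round(4).tolist(),np.linalg.norm(h[0]-h[1]))
print(c['origin']-o['eef_pos'])
```

```text
hole 0.088 [[0.4312, -0.3009], [0.429, -0.2661]] 0.03484300082010206
hole 0.09 [[0.4308, -0.3005], [0.4286, -0.2662]] 0.03436841878456184
tip 0.073 [[0.4293, -0.3003], [0.4271, -0.2659]] 0.03449518651288035
tip 0.075 [[0.4289, -0.2999], [0.4268, -0.2659]] 0.03406888997181087
tip 0.077 [[0.4285, -0.2996], [0.4264, -0.266]] 0.033642593430741455
[-0.07883171 -0.00455355  0.14206876]
```

>>> {"api": "move_arm", "payload": {
  "plan": [-0.03,0.01,0,0,0,0,-0.03,0.01,0,0,0,0,-0.03,0.01,-0.12,0,0,0,-0.03,0.01,-0.24,0,0,0,-0.03,0.01,-0.36,0,0,0,-0.03,0.01,-0.45,0,0,0,-0.03,0.01,-0.45,0,0,0,-0.03,0.01,-0.45,0,0,0]
}}

```text
time_s: 9.8
eef_pos: [0.4755, -0.2661, 0.0689]
eef_rot: [0.0, -0.031, 1.0, -0.0]
wrist_force: [1.1, -0.6, -3.3]
opening: 0.452
grasp_force: 62.5
```

Run:
```python
from h import *
c=snap('wrist','w4')
o=ctrl.get_obs(); print(o['eef_pos'],o['eef_rot'],np.degrees(2*np.arctan2(-o['eef_rot'][1],o['eef_rot'][2])),o['wrist_force'])
im=c['pixels'][:,:,::-1]
cv2.imwrite('pics/w4c.png',cv2.resize(np.ascontiguousarray(im[160:260,215:375]),None,fx=5,fy=5,interpolation=cv2.INTER_CUBIC))
```

```text
[ 0.47555479 -0.26610219  0.06898979] [ 1.34928652e-04 -3.13486038e-02  9.99508493e-01 -1.37314836e-04] 3.5928740833044057 [ 0.35645089  0.41638706 -3.03050342]
```

View pics/w4c.png

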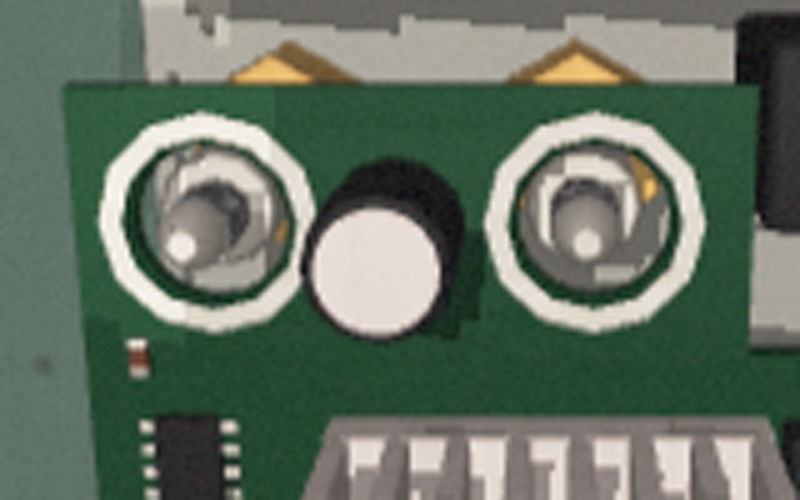

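Run:
```python
from h import *
c=load('w4')
f=lambda u,v,z: ray(c,215+u/5-.4,160+v/5-.4,z)[:2]
for n,p,z in [('hole',[(208,222),(596,222)],.0677),('tip',[(181,243),(584,243)],.0747),('sh',[(221,217),(597,217)],.059)]:
  h=[f(*q,z) for q in p]; print(n,np.array(h).round(4).tolist(),np.linalg.norm(h[0]-h[1]).round(4),fit(np.array(h),M[2:])[:2])
```

```text
hole [[0.4285, -0.2991], [0.4263, -0.2651]] 0.0341 (array([ 0.4745, -0.2661]), np.float64(3.59))
tip [[0.4289, -0.3], [0.4267, -0.2663]] 0.0338 (array([ 0.4749, -0.2672]), np.float64(3.59))
sh [[0.4298, -0.2996], [0.4276, -0.2647]] 0.035 (array([ 0.4758, -0.2662]), np.float64(3.59))
```

>>> {"api": "move_arm", "payload": {
  "plan": [0.012,-0.012,0,0,0,0,0.012,-0.012,-0.06,0,0,0,0.012,-0.012,-0.12,0,0,0,0.012,-0.012,-0.18,0,0,0,0.012,-0.012,-0.24,0,0,0,0.012,-0.012,-0.3,0,0,0]
}}

```text
time_s: 10.6
eef_pos: [0.476, -0.2666, 0.0535]
eef_rot: [-0.0, -0.031, 1.0, 0.0]
wrist_force: [0.2, -0.1, -2.4]
opening: 0.452
grasp_force: 62.5
```

>>> {"api": "move_arm", "payload": {
  "plan": [0,0,-0.08,0,0,0,0,0,-0.16,0,0,0,0,0,-0.24,0,0,0,0,0,-0.32,0,0,0,0,0,-0.38,0,0,0,0,0,-0.38,0,0,0]
}}

```text
time_s: 11.35
eef_pos: [0.4758, -0.2664, 0.0345]
eef_rot: [-0.0, -0.031, 1.0, 0.0]
wrist_force: [-0.9, -0.4, -2.0]
opening: 0.459
grasp_force: 62.5
```

>>> {"api": "move_arm", "payload": {
  "plan": [0,0,-0.03,0,0,0,0,0,-0.05,0,0,0,0,0,-0.07,0,0,0,0,0,-0.07,0,0,0]
}}

```text
time_s: 11.85
eef_pos: [0.476, -0.2665, 0.0312]
eef_rot: [-0.0, -0.031, 1.0, 0.0]
wrist_force: [-0.0, -0.0, -3.1]
opening: 0.457
grasp_force: 62.5
```

>>> {"api": "move_arm", "payload": {
  "plan": [0,0,-0.02,0,0,0,0,0,-0.03,0,0,0,0,0,-0.03,0,0,0]
}}

```text
time_s: 12.22
eef_pos: [0.476, -0.2666, 0.0299]
eef_rot: [-0.0, -0.031, 1.0, -0.0]
wrist_force: [-0.4, 0.4, -0.4]
opening: 0.451
grasp_force: 62.9
```

>>> {"api": "move_arm", "payload": {
  "plan": [0,0,-0.01,0,0,0,0,0,-0.02,0,0,0,0,0,-0.02,0,0,0]
}}

```text
time_s: 12.6
eef_pos: [0.476, -0.2666, 0.0299]
eef_rot: [-0.0, -0.031, 1.0, -0.0]
wrist_force: [-4.2, 2.6, 9.5]
opening: 0.451
grasp_force: 64.3
```

>>> {"api": "move_arm", "payload": {
  "plan": [0,0,0,0,0,0,0,0,0,0,0,0,0,0,0,0,0,0,0,0,0,0,0,0],
  "grip": 60
}}

```text
time_s: 13.1
eef_pos: [0.476, -0.2666, 0.0287]
eef_rot: [-0.0, -0.031, 1.0, 0.0]
wrist_force: [-0.2, -0.3, 0.1]
opening: 0.699
grasp_force: 0.0
```

>>> {"api": "move_arm", "payload": {
  "plan": [0,0,0.5,0,0,0,0,0,1.3,0,0,0,0,0,2.3,0,0,0,-0.1,-0.8,3.2,0,0,0.04,-0.2,-1.8,3.2,0,0,0.08,-0.32,-2.87,3.0,0,0,0.1164,-0.32,-2.87,2.0,0,0,0.1164,-0.32,-2.87,1.2,0,0,0.1164,-0.32,-2.87,1.0,0,0,0.1164,-0.32,-2.87,1.0,0,0,0.1164],
  "grip": 72
}}

```text
time_s: 14.35
eef_pos: [0.4601, -0.41, 0.0789]
eef_rot: [-0.0, -0.09, 0.996, 0.0]
wrist_force: [0.7, -0.8, 0.8]
opening: 0.844
grasp_force: 0.0
```

Run:
```python
from h import *
c=snap('wrist','w5')
o=ctrl.get_obs(); print(o['eef_pos'],o['eef_rot'],np.degrees(2*np.arctan2(-o['eef_rot'][1],o['eef_rot'][2])),o['wrist_force'],o['opening'])
```

```text
[ 0.46074711 -0.41072558  0.08019518] [ 5.20976828e-04 -8.95974215e-02  9.95977583e-01 -8.26989593e-04] 10.280899878060598 [ 0.33833659 -0.69447285  0.51226011] 0.8408977865423258
```

>>> {"api": "move_arm", "payload": {
  "plan": [0,0,-0.3,0,0,0,0,0,-0.7,0,0,0,0,0,-1.0,0,0,0,0,0,-1.25,0,0,0,0,0,-1.4,0,0,0,0,0,-1.4,0,0,0,0,0,-1.4,0,0,0]
}}

```text
time_s: 15.28
eef_pos: [0.4603, -0.4104, 0.0093]
eef_rot: [0.0, -0.089, 0.996, -0.0]
wrist_force: [0.1, -1.0, 0.2]
opening: 0.841
grasp_force: 0.0
```

>>> {"api": "move_arm", "payload": {
  "plan": [0,0,0,0,0,0,0,0,0,0,0,0,0,0,0,0,0,0,0,0,0,0,0,0,0,0,0,0,0,0],
  "grip": 30
}}

```text
time_s: 15.9
eef_pos: [0.4604, -0.4106, 0.0097]
eef_rot: [0.0, -0.089, 0.996, -0.001]
wrist_force: [-0.3, 1.2, 5.4]
opening: 0.454
grasp_force: 63.2
```

>>> {"api": "move_arm", "payload": {
  "plan": [0,0,0.1,0,0,0,0,0,0.5,0,0,0,0,0,1.2,0,0,0,0,0,2.1,0,0,0,0,0.2,3.0,0,0,0,0.4,0.8,3.9,0,0,-0.04,0.9,1.5,4.8,0,0,-0.08,1.4,2.2,5.5,0,0,-0.1164,2.0,2.8,6.0,0,0,-0.1164,2.0,3.0,6.0,0,0,-0.1164]
}}

```text
time_s: 17.15
eef_pos: [0.5622, -0.2584, 0.3128]
eef_rot: [0.003, -0.033, 0.999, -0.002]
wrist_force: [-0.3, -0.7, -2.5]
opening: 0.454
grasp_force: 62.3
```

>>> {"api": "move_arm", "payload": {
  "plan": [0,0,0,0,0,0,0,0,0,0,0,0,0,0,0,0,0,0]
}}

```text
time_s: 17.52
eef_pos: [0.5591, -0.2609, 0.3078]
eef_rot: [-0.001, -0.031, 1.0, 0.0]
wrist_force: [0.1, -0.4, -3.1]
opening: 0.452
grasp_force: 62.3
```

Run:
```python
from h import *
c=snap('wrist','w6'); o=ctrl.get_obs(); print(o['eef_pos'],o['eef_rot'],np.degrees(2*np.arctan2(-o['eef_rot'][1],o['eef_rot'][2])),o['wrist_force'],o['opening'])
im=c['pixels'][:,:,::-1]
def z(x,y,w,h,s): return cv2.resize(np.ascontiguousarray(im[y:y+h,x:x+w]),None,fx=s,fy=s,interpolation=cv2.INTER_CUBIC)
o=np.zeros((600,800,3),np.uint8)
o[:480,:400]=z(275,60,100,120,4); o[:240,400:]=z(225,170,200,120,2)[:, :400]
cv2.imwrite('pics/w6c.png',o)
```

```text
[ 0.55921541 -0.26089466  0.30799429] [-6.08550577e-04 -3.05560477e-02  9.99532803e-01  3.64969520e-04] 3.5020111298831487 [-0.34306683 -0.14752716 -2.81736364] 0.45624986246518523
```

View pics/w6c.png

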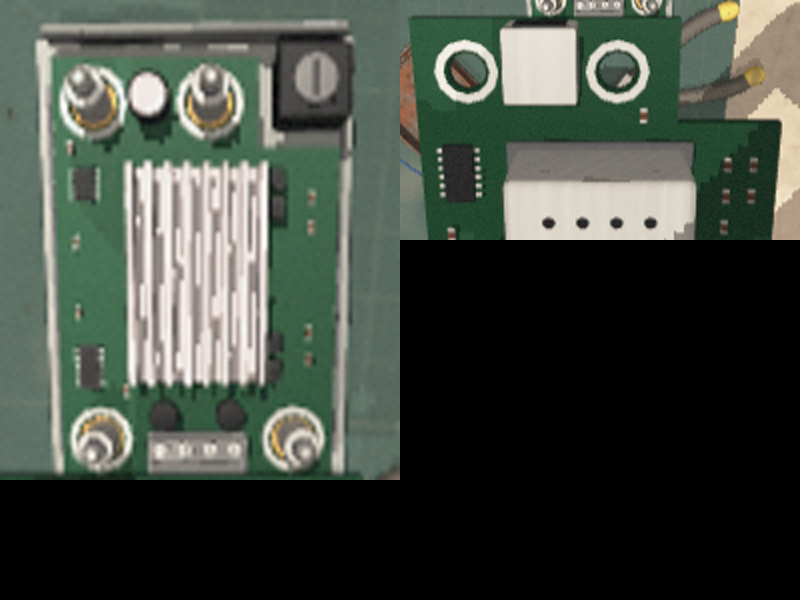

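Run:
```python
from h import *
c=load('w6'); o=ctrl.get_obs()
def P(pts,ox,oy,z,s=4): return np.array([ray(c,ox+u/s-.5+.5/s,oy+v/s-.5+.5/s,z)[:2] for u,v in pts])
print('tips',fit(P([(304,457),(91,457),(79,69),(211,69)],275,60,.075)))
print('power',fit(P([(294,438),(101,439),(93,101),(210,101)],275,60,.0284)))
for z in (.302,.3045,.307): 
  p=P([(466,72),(617.5,72)],25,170,z,2); print(z,np.linalg.norm(p[0]-p[1]),'held',fit(p,M[2:])[:2])
```

```text
tips (array([ 0.4744, -0.2668]), np.float64(3.54), [[0.0011, -0.0], [0.001, 0.0005], [-0.0011, -0.0002], [-0.0011, -0.0003]])
power (array([ 0.4749, -0.2668]), np.float64(3.66), [[0.0001, 0.0002], [0.0002, -0.0001], [-0.0002, 0.0], [-0.0001, -0.0]])
0.302 0.03444717872305227 held (array([ 0.5598, -0.2611]), np.float64(3.48))
0.3045 0.03386698970157925 held (array([ 0.5593, -0.2609]), np.float64(3.48))
0.307 0.03328680068010635 held (array([ 0.5588, -0.2607]), np.float64(3.48))
```

>>> {"api": "move_arm", "payload": {
  "plan": [-0.8,-0.06,0,0,0,0.001,-1.68,-0.12,-0.8,0,0,0.001,-1.68,-0.12,-1.7,0,0,0.001,-1.68,-0.12,-2.6,0,0,0.001,-1.68,-0.12,-3.4,0,0,0.001,-1.68,-0.12,-4.0,0,0,0.001,-1.68,-0.12,-4.3,0,0,0.001,-1.68,-0.12,-4.3,0,0,0.001,-1.68,-0.12,-4.3,0,0,0.001,-1.68,-0.12,-4.3,0,0,0.001]
}}

```text
time_s: 18.82
eef_pos: [0.4769, -0.2668, 0.0953]
eef_rot: [0.001, -0.032, 0.999, -0.001]
wrist_force: [-0.1, -1.6, -2.8]
opening: 0.459
grasp_force: 62.2
```

Run:
```python
from h import *
c=snap('wrist','w7'); o=ctrl.get_obs(); print(o['eef_pos'],np.degrees(2*np.arctan2(-o['eef_rot'][1],o['eef_rot'][2])))
g=cv2.cvtColor(c['pixels'],cv2.COLOR_RGB2GRAY)[160:270,215:375]
sat=cv2.cvtColor(c['pixels'],cv2.COLOR_RGB2HSV)[160:270,215:375,1]
m=((g>170)&(sat<50)).astype(np.uint8)
n,l,s,ce=cv2.connectedComponentsWithStats(m)
for i in range(1,n):
  if s[i,4]>4: print(s[i].tolist(),ce[i].round(1))
for r in m[0:80,0:150]: print(''.join('.#'[x] for x in r))
```

```text
[ 0.47670963 -0.26665971  0.09508324] 3.654321066240904
[40, 0, 10, 17, 44] [42.5  5.5]
[52, 0, 25, 2, 44] [62.8  0.5]
[85, 0, 23, 2, 43] [95.7  0.5]
[109, 0, 6, 2, 7] [111.9   0.9]
[116, 0, 22, 2, 37] [126.    0.5]
[140, 3, 3, 4, 8] [140.8   4.6]
[48, 6, 29, 12, 102] [61.9 11. ]
[103, 6, 28, 12, 109] [116.4  11. ]
[140, 10, 3, 5, 8] [141.   11.6]
[60, 24, 38, 38, 1400] [79.  42.3]
[27, 30, 32, 31, 365] [42.6 44.9]
[103, 30, 32, 31, 345] [118.4  45.2]
[42, 37, 3, 16, 34] [43.2 44.3]
[62, 101, 96, 9, 858] [109.4 105. ]
........................................#########...####################.............##.##################........#.####.###############.#............
........................................##########..#############.###########..####..#######################.######..#########.######.#.#..##.##......
........................................##............................................................................................................
........................................##.................................................................................
[... 10803 characters left out ...]
................................................................................................
......................................................................................................................................................
......................................................................................................................................................
......................................................................................................................................................
......................................................................................................................................................
```

>>> {"api": "move_arm", "payload": {
  "plan": [-0.034,0,0,0,0,-0.001,-0.034,0,-0.06,0,0,-0.001,-0.034,0,-0.12,0,0,-0.001,-0.034,0,-0.12,0,0,-0.001,-0.034,0,-0.12,0,0,-0.001]
}}

```text
time_s: 19.5
eef_pos: [0.4743, -0.266, 0.0877]
eef_rot: [-0.0, -0.031, 1.0, 0.0]
wrist_force: [-0.0, -0.2, -2.8]
opening: 0.448
grasp_force: 62.2
```

```bash
cat > see.py <<'E'
from h import *
import sys
c=snap('wrist',sys.argv[1]); o=ctrl.get_obs(); print(o['eef_pos'],np.degrees(2*np.arctan2(-o['eef_rot'][1],o['eef_rot'][2])),o['wrist_force'])
g=cv2.cvtColor(c['pixels'],cv2.COLOR_RGB2GRAY)
sat=cv2.cvtColor(c['pixels'],cv2.COLOR_RGB2HSV)[...,1]
m=((g>170)&(sat<50)).astype(np.uint8); m[:180]=0;m[240:]=0
for k in cv2.findContours(m,cv2.RETR_CCOMP,cv2.CHAIN_APPROX_NONE)[0]:
  x,y,w,h=cv2.boundingRect(k)
  if 28<w<36 and 27<h<36:
    print('ring',np.round(cv2.fitEllipse(k)[0],2))
    for r in g[y+3:y+h-3,x+3:x+w-3]: print(' '.join('%2d'%(v//10) for v in r))
    print(x+3,y+3)
E
python3 see.py w8
```

```text
[ 0.47434574 -0.26609066  0.08776915] 3.5936935421882974 [-0.91558795  0.08172143 -2.34855668]
ring [333.39 205.26]
 6  6  7 13 21 22 22 22 22 22 22 22 22 22 22 22 22 22 22 22 22 20 13  6  7  6
 6  7 13 20 22 22 22 22 22 22 22 17 17 16 20 20 22 22 22 22 22 22 20 13  6  6
 7 13 20 22 22 22 22 18 17 14 14  9  8  7 11 12 15 16 20 22 22 22 22 20 12  6
13 21 22 22 22 22 17  9  8  6  6  7  9  8  6  5  7  7 12 17 22 22 22 22 20 12
20 22 22 22 22 16  9  5  6  9  9 10 10 10  9  7  9 10  4  9 17 22 22 22 22 21
22 22 22 22 17  8  6 12 13 14 14 13 12 11 11 10 10 12 11  5  9 17 22 22 22 22
22 22 22 17  8  5  9 14 15 15 15 15 14 13 11 10 11 13 12  8  4  9 18 22 22 22
22 22 20  9  3  8 10 14 15 18 19 17 14 12 11 10 11 19 14  6  4  5 10 22 22 22
22 22 13  5  5  9 10 15 19 21 21 20 16 12 11 10 11 19 11  4  4  4  5 18 22 22
22 22  9  4  7  9 10 14 21 21 21 21 20 12 11 10 11 12  6  4  4  4  5 14 22 22
22 21  6  4  9  9  9 13 20 21 21 21 20 11 10  9  8  6  4  3  4  4  5 10 22 22
22 20  4  4 10  9  9 11 14 20 21 18 14 10  9  7  5  4  4  4  4  4  4  6 19 22
22 13  4  4  6  7  7 10 10 13 15 12 10  9  7  5 
[... 2252 characters left out ...]
 5  5  4  3  8 11 18 18  8  6  6  5  5  6  9 13 13  5  4  4  6 21 22
23 23 23 14  5  4  3  5  8 18 18  9  6  6  6  6  6  8 12 11  4  4  5  9 21 22
23 23 23 20  6  5  5  3  5 12 16  9  6  6  6  6  6  6  7  7  4  4  6 16 22 21
23 23 23 23 18  6  4  4  4  5  9  6  5  6  5  6  6  5  5  5  5  5 12 21 21 22
22 23 23 23 23 19  6  4  5  4  4  3  4  4  4  4  4  4  5  5  5 12 20 22 22 22
14 22 23 23 23 23 19 10  5  4  4  4  4  4  4  4  4  5  5  5 12 20 22 22 22 22
 7 14 22 23 23 23 23 22 12 10  5  4  5  4  4  4  5  5 10 12 20 22 22 22 22 17
 7  7 14 20 23 23 23 23 22 22 17 15  9  8  6 12 14 19 20 20 22 22 22 22 17  9
 7  7  7 11 20 23 23 23 23 23 21 21 20 19 19 20 20 22 22 22 22 22 22 17  9  6
245 193
```

Run:
```python
from h import *
c=load('w8')
for n,p,zs in [('hole',[(257.71,205.18),(333.39,205.26)],(.082,.0832,.0844)),('tip',[(259.2,202.7),(331.0,202.4)],(.073,.075,.077))]:
 for z in zs:
  h=np.array([ray(c,*q,z)[:2] for q in p]); print(n,z,np.linalg.norm(h[0]-h[1]).round(4),fit(h,M[2:])[:2])
```

```text
hole 0.082 0.0343 (array([ 0.4748, -0.2663]), np.float64(3.52))
hole 0.0832 0.0341 (array([ 0.4745, -0.2662]), np.float64(3.52))
hole 0.0844 0.0338 (array([ 0.4743, -0.2661]), np.float64(3.52))
tip 0.073 0.0345 (array([ 0.4753, -0.267 ]), np.float64(3.83))
tip 0.075 0.034 (array([ 0.4749, -0.2668]), np.float64(3.83))
tip 0.077 0.0336 (array([ 0.4745, -0.2666]), np.float64(3.83))
```

>>> {"api": "move_arm", "payload": {
  "plan": [0.01,-0.012,0,0,0,0.002,0.01,-0.012,-0.05,0,0,0.002,0.01,-0.012,-0.1,0,0,0.002,0.01,-0.012,-0.15,0,0,0.002,0.01,-0.012,-0.2,0,0,0.002,0.01,-0.012,-0.2,0,0,0.002]
}}

```text
time_s: 20.3
eef_pos: [0.4746, -0.2665, 0.0774]
eef_rot: [-0.0, -0.032, 0.999, 0.0]
wrist_force: [0.3, 0.6, -2.4]
opening: 0.453
grasp_force: 62.2
```

```bash
python3 see.py w9
```

```text
[ 0.47470452 -0.26656994  0.07762333] 3.707928495503695 [-0.90216468 -0.71607403 -2.06219937]
ring [333.39 205.24]
 6  6  7 13 21 22 22 22 22 22 22 22 22 22 22 22 22 22 22 22 22 21 12  6  6  7
 7  7 13 21 22 22 22 22 22 22 22 18 17 16 20 20 22 22 22 22 22 22 21 13  7  6
 7 13 21 22 22 22 22 18 17 14 14  9  8  7 11 12 15 16 20 22 22 22 22 20 13  7
13 21 22 22 22 22 17  9  8  5  4  5  5  5  5  4  5  7 12 17 22 22 22 22 20 13
21 22 22 22 22 16  9  5  6  6  7  8  8  7  6  5  5  6  4  9 17 22 22 22 22 20
22 22 22 22 17  8  4  6  8 10 11 11 11 10 10  8  7  7 11  6  9 17 22 22 22 22
22 22 22 17  8  4  6 10 11 12 13 13 13 12 12 11  9  8 14 19  4  9 18 22 22 22
22 22 20  9  3  5  9 12 12 13 13 14 14 13 13 12 11  8 14 22 11  4 10 22 22 22
22 22 13  4  7  6 11 12 13 14 14 14 14 14 13 12 11 10 13 22 18  7  6 17 22 22
22 22  9  4 12  8 11 12 13 14 15 15 15 14 13 12 12 10 12 21 20  7  5 14 22 22
22 22  6  6 13 10 11 13 14 14 15 16 16 15 14 12 11 10 11 21 17  5  4 10 22 22
22 19  5  6 13 10 11 13 13 15 18 20 20 18 14 12 11 10 11 21 13  4  4  6 20 22
21 13  4  6 13 10 11 12 14 16 21 21 21 21 16 12 1
[... 2251 characters left out ...]
 5  5  3  4 12 11 11 17 19 20 14 12 11 10  9 12 11 12 11  6  7 21 22
23 23 23 14  5  3  3  6  7  6  9 11 14 11 10 10  9  8  9  8  7  6  5  9 21 22
23 23 23 20  5  4  5  3  3  4  6  7  8  8  8  8  8  6  5  4  4  4  6 16 22 22
23 23 23 23 19  6  5  4  3  3  4  4  5  6  6 10 13  8  4  4  5  5 12 21 22 22
22 23 23 23 23 19  6  4  5  4  3  3  4  4  4  7  9  6  5  4  5 12 20 22 22 22
14 22 23 23 23 23 22  9  5  5  4  4  4  4  4  3  4  5  4  5 12 20 22 22 22 21
 7 14 22 23 23 23 23 22 11  9  5  5  5  5  4  5  5  5  9 13 20 22 22 22 22 17
 7  8 14 20 23 23 23 23 20 20 17 16 10  8  7 12 13 19 20 20 22 22 22 22 17  9
 7  7  7 12 20 23 23 23 22 22 21 21 19 19 19 20 20 22 22 22 22 22 22 17 10  6
245 193
```

>>> {"api": "move_arm", "payload": {
  "plan": [0.012,-0.004,0,0,0,0,0.012,-0.004,-0.05,0,0,0,0.012,-0.004,-0.1,0,0,0,0.012,-0.004,-0.14,0,0,0,0.012,-0.004,-0.14,0,0,0]
}}

```text
time_s: 20.98
eef_pos: [0.4752, -0.2668, 0.0705]
eef_rot: [-0.0, -0.032, 0.999, 0.0]
wrist_force: [-0.1, 0.6, -1.7]
opening: 0.449
grasp_force: 62.3
```

>>> {"api": "move_arm", "payload": {
  "plan": [0,0,-0.03,0,0,0,0,0,-0.05,0,0,0,0,0,-0.05,0,0,0]
}}

```text
time_s: 21.35
eef_pos: [0.4754, -0.2668, 0.0682]
eef_rot: [-0.0, -0.032, 0.999, 0.0]
wrist_force: [-0.6, -0.7, -2.3]
opening: 0.453
grasp_force: 62.3
```

>>> {"api": "move_arm", "payload": {
  "plan": [0,0,-0.02,0,0,0,0,0,-0.03,0,0,0,0,0,-0.03,0,0,0]
}}

```text
time_s: 21.72
eef_pos: [0.4754, -0.2669, 0.0667]
eef_rot: [-0.0, -0.032, 0.999, 0.0]
wrist_force: [-0.1, -0.4, -3.7]
opening: 0.451
grasp_force: 62.3
```

>>> {"api": "move_arm", "payload": {
  "plan": [0,0,-0.01,0,0,0,0,0,-0.02,0,0,0,0,0,-0.02,0,0,0]
}}

```text
time_s: 22.1
eef_pos: [0.4755, -0.2669, 0.0666]
eef_rot: [0.0, -0.032, 0.999, -0.0]
wrist_force: [-3.5, 2.7, 5.7]
opening: 0.448
grasp_force: 63.3
```

>>> {"api": "move_arm", "payload": {
  "plan": [0,0,0,0,0,0,0,0,0,0,0,0,0,0,0,0,0,0,0,0,0,0,0,0],
  "grip": 60
}}

```text
time_s: 22.6
eef_pos: [0.4754, -0.2669, 0.0657]
eef_rot: [-0.0, -0.032, 0.999, -0.0]
wrist_force: [-0.1, -1.2, 0.6]
opening: 0.705
grasp_force: 0.0
```

>>> {"api": "move_arm", "payload": {
  "plan": [0,0,0.3,0,0,0,0,0,0.8,0,0,0,0,0,1.6,0,0,0,0,0,2.6,0,0,0,0.7,0,3.6,0,0,0,1.4,0,4.6,0,0,0,1.7,0,4.8,0,0,0,1.7,0,4.8,0,0,0,1.7,0,4.8,0,0,0]
}}

```text
time_s: 23.72
eef_pos: [0.5594, -0.2665, 0.3049]
eef_rot: [-0.001, -0.032, 0.999, 0.001]
wrist_force: [0.0, -0.4, -0.5]
opening: 0.698
grasp_force: 0.0
```

Run:
```python
from h import *
c=snap('wrist','w10'); o=ctrl.get_obs(); print(o['eef_pos'],o['wrist_force'])
g=cv2.cvtColor(c['pixels'],cv2.COLOR_RGB2GRAY);sat=cv2.cvtColor(c['pixels'],cv2.COLOR_RGB2HSV)[...,1]
# predicted hole centres of seated board (top face z=.0622)
th=np.radians(3.6);r=np.array([[np.cos(th),-np.sin(th)],[np.sin(th),np.cos(th)]])
W=M@r.T+[.4751,-.2667]
pp=proj(c,np.c_[W,np.full(4,.0622)]); print(pp.round(1).tolist())
Q=[]
for p in pp:
    u,v=p
    for _ in range(4):
        yy,xx=np.mgrid[0:480,0:640]; m=(np.hypot(xx-u,yy-v)<9.5)&(np.hypot(xx-u,yy-v)>3.5)&(g>165)&(sat<60)
        k=np.argwhere(m)[:,::-1].astype(np.float32)
        u,v=cv2.minEnclosingCircle(k)[0]
    print(round(u,1),round(v,1),m.sum()); Q.append((u,v))
for z in (.0602,.0622,.0642): print(z,fit(np.array([ray(c,*q,z)[:2] for q in Q])))
```

```text
[ 0.55920785 -0.26650762  0.30457122] [ 0.20928753 -0.68495377  1.04547946]
[[355.1, 172.7], [302.7, 172.6], [301.0, 80.4], [333.2, 80.4]]
354.6 173.2 63
302.5 173.2 66
302.9 80.4 123
330.1 80.4 122
0.0602 (array([ 0.4754, -0.2672]), np.float64(3.7), [[0.0006, 0.0001], [0.0005, 0.0001], [-0.0007, 0.0024], [-0.0004, -0.0027]])
0.0622 (array([ 0.4754, -0.2672]), np.float64(3.7), [[0.0003, -0.0001], [0.0002, 0.0002], [-0.0004, 0.0026], [-0.0001, -0.0027]])
0.0642 (array([ 0.4754, -0.2672]), np.float64(3.7), [[0.0001, -0.0003], [-0.0, 0.0003], [-0.0002, 0.0027], [0.0001, -0.0027]])
```

```bash
python3 -c "
from bench import ctrl
print(ctrl.hand_in())"
```

```text
the job is handed in; nothing more can be done
None
```

I seated the power board on the lower shoulders and the control board on the upper ones, with both notches over the inlet block, released both boards and handed the job in at about 24 s. My measurements show both seated, but the hand-in gave no verdict.

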